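# Lock the glue bottle in its rack and find which way its nozzle cap unscrews

### The job

Swing the rack's hinged keeper bar shut over the glue bottle's shoulder until it clicks into its catch, and leave it shut. Then unscrew the bottle's nozzle cap: its thread may be ordinary or reversed, so try both ways to find the one that loosens it, then lift the cap well clear of the bottle with its nozzle still pointing up, and finish while holding it there. Do not disturb the stone tray, the jar or the steel weight.

Things in the scene. Friction and masses are not known exactly. Their poses are not given: they have to be found in the camera images.
- rack: Wooden glue rack fixed to the table, base 100 x 290 x 18 mm, with two square white 56 mm bottles fast in it. Origin: on the table, on the axis of the working bottle; z up, y along the rack. The spare bottle (flat cap, 51 mm wide, top at 150 mm) stands at y +135 mm: leave it. Steel hinge post at x -24, y +55 mm; catch post with spring ball and stop ear at x -25, y -45 mm; tops at 105 mm.
- keeper (a joint): Keeper bar, steel, 12 mm wide, swings level at 92 to 102 mm height on an upright hinge. 0 = fully open; 1.3 rad = shut on its stop, along the rack's -y over the bottle's shoulder; grows counter-clockwise seen from above. Swings lightly, stays where left; in the last 0.15 rad it rides over a spring ball (a few newtons at the knob) and snaps into its catch, reading about 1.3.
- keeper_hinge (a point): Point on the keeper bar's hinge axis, at the bar's mid height (97 mm above the table); turns with the bar.
- keeper_knob (a point): Centre of the round black upright knob at the bar's free end, 14 mm across, standing from 101 to 145 mm above the table; this point is 128 mm above the table, 130 mm from the hinge axis. In the rack's frame at joint value q it lies at x = -24 + 130 sin(q - 1.3), y = 55 - 130 cos(q - 1.3) mm.
- cap_mid (a point): The working bottle's nozzle cap: grey plastic, 40 g, round skirt 48 mm across (16 small flats), 36 mm tall, with a short crooked nozzle on top, leaning to the cap's +x, up to 56 mm above the lower rim. This point is on the axis, 26 mm above the lower rim; seated it is 136 mm above the table and the skirt spans 110 to 146 mm. The skirt's lower 32 mm surround the neck: lift 40 mm or more.
- neck_top (a point): Top of the working bottle's neck, 142 mm above the table, under the cap. Its coarse thread is hidden and of either hand, different from start to start. Turned the right way the cap resists little, is free after about 60 degrees and lifts straight off; at about 115 degrees it meets a stop; the other way it stops hard within 15 degrees. While threaded it has about 1 mm of up-down play and cannot be pulled off.
- tray_mid (a point): Bystander: open wooden tray with compartments, 100 x 200 x 26 mm, behind the rack (its +x side). Point at its centre, half-way up.
- jar_mid (a point): Bystander: amber jar, 48 mm across, 60 mm tall, beyond the rack's -y end. Point at its centre, half-way up.
- weight_mid (a point): Bystander: steel weight, 50 x 50 x 30 mm with a small knob, beyond the rack's +y end. Point at its centre, half-way up.
Mind the look-alikes: they are no part of the job. What is shaped like the part that bears cap_mid but red is not meant.

How it is judged (in metres and radians):
On the way, in this order (a step that is already met when the one before it is completed fails the run):
1. the keeper bar is shut in its catch while the cap is still on the bottle (value of joint keeper above 1.26 rad and not (z of cap_mid in the frame of rack above 0.144 m)), for 0.2 s.
2. the cap is unscrewed and lifted off, held in the fingers, the keeper still shut (value of joint keeper above 1.26 rad and z of cap_mid in the frame of rack above 0.172 m and contact force between cap and the fingers above 0.5 N), for 0.2 s.
At the end, for the whole second after the job is handed in: The keeper bar is in its catch (joint above 1.26 rad); the cap is held still in the fingers, at least 36 mm higher than when seated, its nozzle within 0.5 rad of straight up, touching nothing of the rack (all of step 2 and angle between cap_mid's own z axis and vertical below 0.5 rad and contact force between cap and rack below 0.05 N and linear speed of cap below 0.03 m/s); the arm keeps its last pose, push and grip.
It fails at once if the cap is lifted off before the keeper is shut (not (value of joint keeper above 1.26 rad) and z of cap_mid in the frame of rack above 0.151 m).
It fails at once if the stone tray is moved by more than 25 mm (distance of tray_mid from where it was at the start of the episode above 0.025 m).
It fails at once if the jar is moved by more than 25 mm (distance of jar_mid from where it was at the start of the episode above 0.025 m).
It fails at once if the steel weight is moved by more than 25 mm (distance of weight_mid from where it was at the start of the episode above 0.025 m).
It also fails if it takes over 72 s, if anything falls off the work surface, if the arm or the gripper's body presses on something with over 40 N, if the wrist force passes 120 N, or if a joint passes its speed limit or range.

### The arm

A 6-joint arm with a two-finger parallel gripper is mounted at the origin on the work surface. World frame = base frame: x ahead of the robot, y to its left, z up, the work surface at z = 0. Lengths are in mm, angles in rad, forces in N, time in s.
With the tool pointing down it reaches from about 275 to 1000 mm from the base axis. Payload 8.4 kg.
Tool frame: the origin (TCP) lies midway between the tips of the shut fingers; the grasp point (between the pads) lies 19 mm behind it; z points along the fingers, y is the line along which they close (so a half turn about z gives the same grasp; the last joint's range is limited). The gripper opens to 85 mm and grips with 20 to 120 N. Pads are 22 mm wide; open, the fingers measure 114 mm over their backs; the gripper's body (76 mm by 85 mm) begins 54 mm behind the grasp point. The pads swing forward as they close: fully open they stand 13 mm farther back than shut.
Start: joints at [-1.122, 0.353, 1.633, -0, 1.155, -0.002], TCP at [272.303, -562.565, 231.281] pointing down, gripper open.
Joint ranges: [-2.63, 2.63], [-0.92, 2.1], [0.06, 2.66], [-1.3, 4.44], [0, 2.69], [-3.02, 3.02]. Speed limits (rad/s): [2.22, 2.22, 2.79, 3.14, 3.14, 3.14].

### API

Orientations are given as [roll, pitch, yaw] about the fixed x, y, z axes, in that order (R = Rz(yaw) Ry(pitch) Rx(roll)).
In Python, from rig import monitor, imaging, r gives the robot as it stands.
- The arm moves only by the tool drive_tool, never from a script. Its argument "plan" is a list of rows, each an object of numbers: "x", "y", "z": the shift along the tool's x, y, z in units of 50 mm (1.0 is 50 mm); "ax", "ay", "az": the turn, a rotation vector about the tool's x, y, z in units of 6 degrees (1.0 is 6 degrees); "hand": the finger opening in mm, from 0 to 85.4. In form: [{"x": .., "y": .., "z": .., "ax": .., "ay": .., "az": .., "hand": ..}, ...]. A call has 1 to 8 rows; each row is the pose to reach, as a shift and turn from the pose commanded when the call began, along the tool's axes at that moment; what a row does not reach only later rows make up. A row lasts 1/10 s, in which the tool goes at most 50 mm and 8.59 degrees, less where a joint would pass 70% of its speed; a pose out of reach is approached as far as the arm can. A call with a gripper value outside its range is refused whole. The fingers move at their own pace and stop on an object; "grip_force" is the grip in N (left out, the last holds). Time passes only in rows, so rows that repeat a pose let the fingers close. It gives the time, the measured TCP pose, the force, the opening and the grip force at its end, in the units of the state.
- monitor.sense(): the state, without advancing time (a new reading comes with each control period).
- imaging.grab_frame(name): name is "scene" or "top" or "wrist"; returns the picture (384x512x3 uint8, red, green, blue); there is no depth.
- imaging.camera_info(name): a dict with "mtx" (3x3 intrinsics, pixels), "R" (3x3) and "t" (3): a world point X has camera coordinates R X + t. Camera axes: x right, y down, z forward; pixel columns grow to the right and rows downward; lengths in mm; the calibration is good to about 2 mm. A picture is of the moment at which its call begins: read the wrist's pose just before it. camera_info takes no time and is no camera call; for the wrist camera it gives the pose at the moment of the call.
- r.sign_off(): hands the job in; it is judged then, once.
The state is a dict: "clock": time; "qpos": joint angles; "qvel": joint speeds; "joint_efforts": joint torques, N m; "eef_pos": TCP position; "tcp_rot": TCP orientation; "contact_force": force on the tool from outside, world axes, zero at the start; "wrist_torque": the same for the moment, N m; "opening": opening from 0.0 (shut) to 1.0 (fully open); "grasp_force": force on a finger pad.
Only numpy, scipy, OpenCV 4.12 (cv2) and the standard library are available. Lean on these libraries where they do the work, as an engineer would, in place of code of your own. Each camera call takes 0.05 s, during which the arm holds its last target. There are 200 camera calls.

## Working session

There is one attempt and no reset: what is moved stays moved. The work goes in short steps, Python scripts to look and compute and a tool call to move; the robot and the scene stay as the last step left them, time stands still between calls to the robot, and variables do not carry over. Pictures are saved under pics/ and viewed, at most 10 in all, crops included, and the job is handed in when it is done.

Besides the shell and the picture viewer there is one more tool, called after ">>>" by a JSON object that holds its "method" and its "body". drive_tool: Moves the arm, as the interface text tells. Its arguments: {"type":"object","properties":{"plan":{"type":"array","items":{"type":"object","properties":{"x":{"type":"number"},"y":{"type":"number"},"z":{"type":"number"},"ax":{"type":"number"},"ay":{"type":"number"},"az":{"type":"number"},"hand":{"type":"number"}}}},"grip_force":{"type":"number"}},"required":["plan"]}

```bash
mkdir -p pics; python3 - <<'E'
from rig import monitor, imaging, r
import cv2, numpy as np
a=imaging.grab_frame("scene");b=imaging.grab_frame("top")
cv2.imwrite("pics/a.png",cv2.resize(a[:,:,::-1],(800,600),interpolation=cv2.INTER_CUBIC))
cv2.imwrite("pics/b.png",cv2.resize(b[:,:,::-1],(800,600),interpolation=cv2.INTER_CUBIC))
s=monitor.sense();print(s['clock'],s['eef_pos'],s['tcp_rot'])
for n in("scene","top"):
    i=imaging.camera_info(n);print(n,np.round(i['mtx'],1).tolist(),np.round(i['R'],3).tolist(),np.round(i['t']).tolist())
E
```

```text
0.1 [ 272.09573898 -562.1850369   230.64183278] [-3.14035587e+00  2.72121908e-05  4.50800872e-01]
scene [[423.9, 0.0, 255.4], [0.0, 423.9, 182.4], [0.0, 0.0, 1.0]] [[0.849, 0.529, -0.002], [0.377, -0.607, -0.7], [-0.371, 0.593, -0.714]] [-568.0, -121.0, 1196.0]
top [[470.9, 0.0, 254.8], [0.0, 470.9, 192.9], [0.0, 0.0, 1.0]] [[0.011, -1.0, 0.027], [-0.995, -0.014, -0.1], [0.1, -0.026, -0.995]] [51.0, 622.0, 1159.0]
```

View pics/a.png

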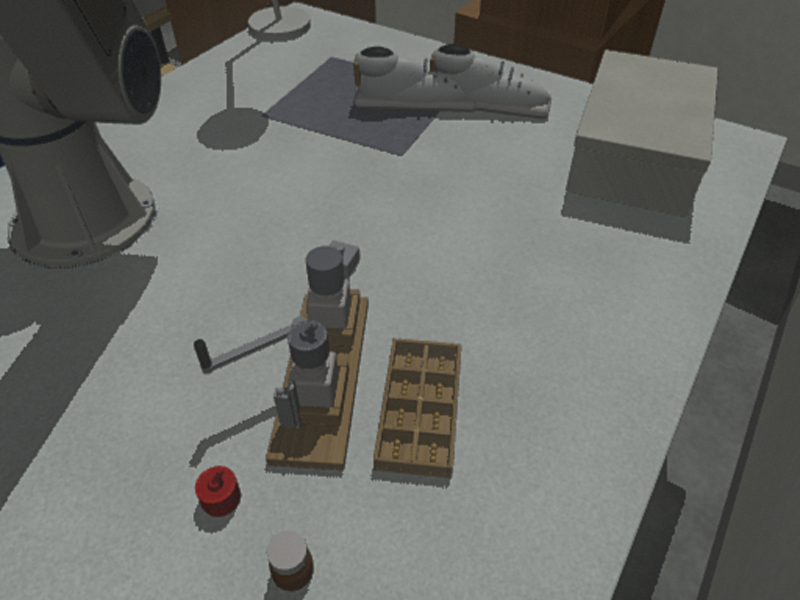

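View pics/b.png

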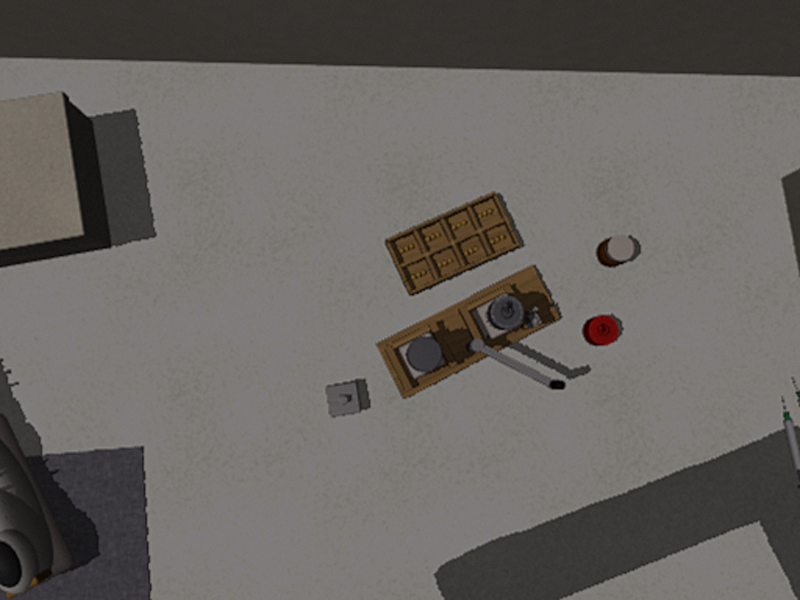

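Top picture (800x600): the grey nozzle cap is at (506,312), the flat spare cap at (424,353), the keeper hinge at (477,345) and the knob top at (558,384). The red cap lying loose at (602,330) is the look-alike. The one meant is the grey cap on the rack, the only grey cap with a nozzle. In the scene picture the same parts are: cap (308,345), knob top (202,345), spare cap (325,262), red cap (217,490).

```bash
cat > h.py <<'E'
import numpy as np
from rig import monitor, imaging, r
from scipy.spatial.transform import Rotation as Ro
def px2w(i,u,v,z):
    R=np.array(i['R']);t=np.array(i['t']);c=-R.T@t
    d=R.T@np.linalg.inv(i['mtx'])@[u,v,1]
    return c+d*(z-c[2])/d[2]
def w2px(i,X):
    p=np.array(i['mtx'])@(np.array(i['R'])@X+np.array(i['t']));return p[:2]/p[2]
def totool(s,X):
    "shift (units of 50mm) in tool axes to world point X"
    return Ro.from_euler('xyz',s['tcp_rot']).inv().apply(np.array(X)-s['eef_pos'])/50
E
python3 - <<'E'
from h import *
import cv2
i=imaging.camera_info("top");k=.64
P={}
for n,u,v,z in(("cap",506,309,146),("spare",424,352,150),("hinge",477,345,102),("knob",558,384,145),("jar",620,248,60),("red",602,328,30),("weight",344,398,30),("trayc",454,243,26)):
    P[n]=px2w(i,u*k,v*k,z);print(n,P[n].round())
j=imaging.camera_info("scene")
for n,u,v,z in(("cap",309,338,146),("spare",325,256,150),("knob",201,344,145)):
    print(n,px2w(j,u*k,v*k,z).round())
d=P['spare']-P['cap'];print(np.hypot(d[0],d[1]),np.arctan2(-d[0],d[1]))
f=imaging.grab_frame("top")[150:270,210:410]
cv2.imwrite("pics/c.png",cv2.resize(f[:,:,::-1],(800,480),interpolation=cv2.INTER_CUBIC))
E
```

```text
cap [600. -96. 146.]
spare [536.  24. 150.]
hinge [549. -59. 102.]
knob [ 492. -171.  145.]
jar [ 709. -294.   60.]
red [ 582. -272.   30.]
weight [465. 144.  30.]
trayc [719. -31.  26.]
cap [ 603. -100.  146.]
spare [535.  25. 150.]
knob [ 497. -176.  145.]
135.9907408278867 0.49284069534469555
```

View pics/c.png

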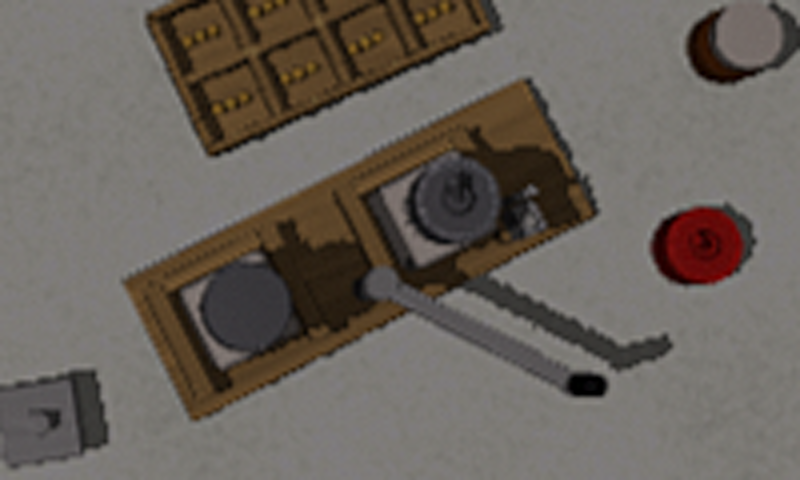

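The enlarged crop confirms it: grey skirt with nozzle at crop (458,193), on the rack bottle beside the hinge. The red cap at (705,243) lies loose on the table. The knob top is at about (595,384). Rack yaw is about 0.49 and the keeper stands at about 0.35 rad. Next I go above the knob, with the closing line along the bar's tangent.

>>> {"method": "drive_tool", "body": {"plan": [{"x": 7.4, "y": -5.1, "z": 0.3, "az": -6.3, "hand": 40}, {"x": 7.4, "y": -5.1, "z": 0.3, "az": -6.3, "hand": 40}, {"x": 7.4, "y": -5.1, "z": 0.3, "az": -6.3, "hand": 40}, {"x": 7.4, "y": -5.1, "z": 0.3, "az": -6.3, "hand": 40}, {"x": 7.4, "y": -5.1, "z": 0.3, "az": -6.3, "hand": 40}, {"x": 7.4, "y": -5.1, "z": 0.3, "az": -6.3, "hand": 40}, {"x": 7.4, "y": -5.1, "z": 0.3, "az": -6.3, "hand": 40}, {"x": 7.4, "y": -5.1, "z": 0.3, "az": -6.3, "hand": 40}]}}

```text
invalid input
```

>>> {"method": "drive_tool", "body": {"plan": [{"hand": 40}, {"hand": 40}, {"hand": 40}, {"hand": 40}]}}

```text
invalid input
```

```bash
python3 - <<'E'
from h import *
import cv2
i=imaging.camera_info("wrist")
f=imaging.grab_frame("wrist")
cv2.imwrite("pics/d.png",cv2.resize(f[:,:,::-1],(800,600),interpolation=cv2.INTER_CUBIC))
s=monitor.sense();print(s['clock'],s['eef_pos'],s['tcp_rot'],s['qpos'],s['opening'])
R=np.array(i['R']);print(-R.T@i['t'],R.round(2).tolist())
for n,X in(("knobtop",[494,-173,145]),("cap",[601,-98,146]),("hinge",[551,-59,102])):print(n,w2px(i,X)/.64)
E
```

```text
0.2 [ 272.15742224 -562.31361424  230.83343896] [-3.14071771e+00  1.44814098e-05  4.50777182e-01] [-1.12242587e+00  3.53419862e-01  1.63383231e+00 -1.81303153e-05
  1.15521538e+00 -2.39939087e-03] 0.9978108460508414
[ 334.57755181 -531.8103639   373.09605861] [[0.43, -0.9, -0.0], [-0.86, -0.42, 0.28], [-0.25, -0.12, -0.96]]
knobtop [-386.42803008 -789.78937842]
cap [ -763.89993389 -1711.72537769]
hinge [-534.93721251 -998.6270488 ]
```

View pics/d.png

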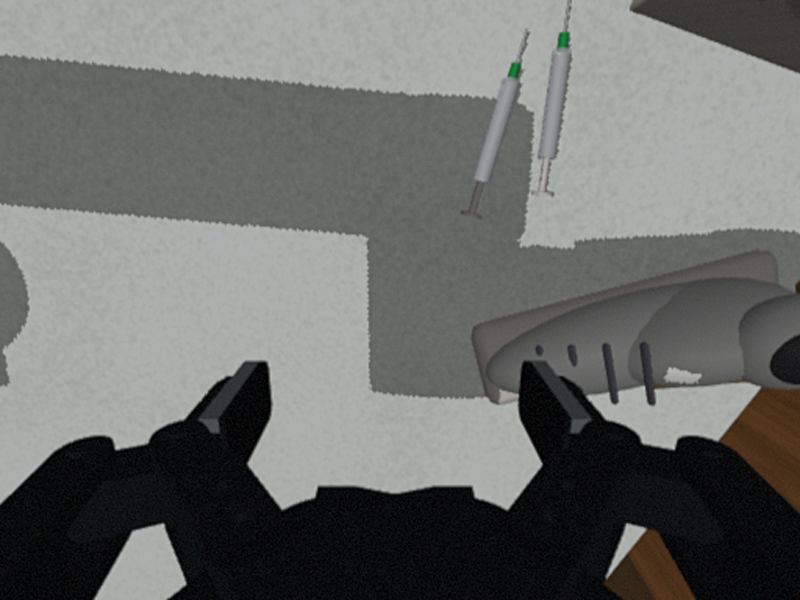

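The arm has not moved; the picture shows only bare table and the open fingers. The move calls were refused, so I'll try full rows.

>>> {"method": "drive_tool", "body": {"plan": [{"x": 7.4, "y": -5.1, "z": 0.3, "ax": 0, "ay": 0, "az": -6.3, "hand": 40}, {"x": 7.4, "y": -5.1, "z": 0.3, "ax": 0, "ay": 0, "az": -6.3, "hand": 40}, {"x": 7.4, "y": -5.1, "z": 0.3, "ax": 0, "ay": 0, "az": -6.3, "hand": 40}, {"x": 7.4, "y": -5.1, "z": 0.3, "ax": 0, "ay": 0, "az": -6.3, "hand": 40}, {"x": 7.4, "y": -5.1, "z": 0.3, "ax": 0, "ay": 0, "az": -6.3, "hand": 40}, {"x": 7.4, "y": -5.1, "z": 0.3, "ax": 0, "ay": 0, "az": -6.3, "hand": 40}, {"x": 7.4, "y": -5.1, "z": 0.3, "ax": 0, "ay": 0, "az": -6.3, "hand": 40}, {"x": 7.4, "y": -5.1, "z": 0.3, "ax": 0, "ay": 0, "az": -6.3, "hand": 40}], "grip_force": 20}}

```text
clock: 1.0
eef_pos: [470.4, -213.1, 218.0]
tcp_rot: [3.141, -0.0, 1.11]
contact_force: [0.6, -0.8, 0.8]
opening: 0.471
grasp_force: 0.0
```

>>> {"method": "drive_tool", "body": {"plan": [{"x": 0.7, "y": 0.05, "z": 0, "ax": 0, "ay": 0, "az": 0, "hand": 40}, {"x": 0.7, "y": 0.05, "z": 0, "ax": 0, "ay": 0, "az": 0, "hand": 40}, {"x": 0.7, "y": 0.05, "z": 0, "ax": 0, "ay": 0, "az": 0, "hand": 40}]}}

```text
clock: 1.3
eef_pos: [487.7, -184.0, 217.8]
tcp_rot: [-3.141, 0.0, 1.113]
contact_force: [-0.0, 0.2, 0.9]
opening: 0.468
grasp_force: 0.0
```

```bash
python3 - <<'E'
from h import *
import cv2
i=imaging.camera_info("wrist")
f=imaging.grab_frame("wrist")
cv2.imwrite("pics/e.png",cv2.resize(f[:,:,::-1],(800,600),interpolation=cv2.INTER_CUBIC))
s=monitor.sense();print(s['clock'],s['eef_pos'],s['tcp_rot'],s['qpos'],s['opening'])
for n,X in(("knobtop",[494,-173,145]),("cap",[601,-98,146]),("hinge",[551,-59,102])):print(n,w2px(i,X)/.64)
E
```

```text
1.35 [ 487.28869817 -184.79483375  217.79823329] [-3.14121507e+00  3.95065669e-04  1.11135863e+00] [-3.65117600e-01  2.06396063e-01  1.86742452e+00 -4.08236638e-04
  1.06818522e+00  9.45169021e-02] 0.46476774015898276
knobtop [397.62657823 282.82160184]
cap [536.80510367  38.52870247]
hinge [398.70945226  36.42599986]
```

View pics/e.png

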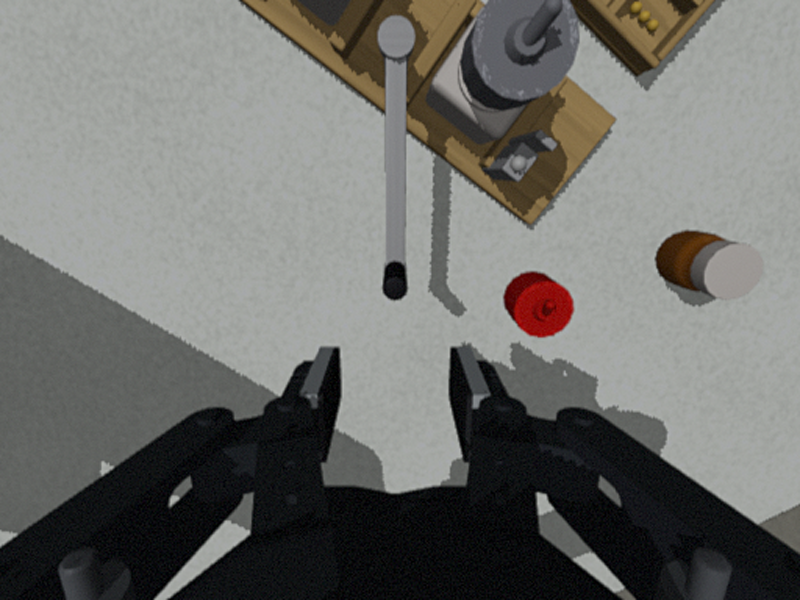

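Wrist view (800x600): hinge disc at (397,36), knob top at (395,289), cap skirt top about (526,45). The catch post is at (515,160) and the red look-alike at (540,305).

```bash
python3 - <<'E'
from h import *
from scipy.optimize import least_squares
i=imaging.camera_info("wrist");k=.64
H=px2w(i,397*k,36*k,102);K=px2w(i,395*k,289*k,145);C=px2w(i,526*k,45*k,146);B=px2w(i,520*k,160*k,100)
for p in(H,K,C,B):print(p.round(1))
obs=[(0,0,C,.5),(-24,55,H,1),(0,0,np.array([601.5,-98]),.5),(0,135,np.array([535.5,24.5]),.7)]
def W(p,x,y):
    c,s=np.cos(p[2]),np.sin(p[2]);return np.array([p[0]+c*x-s*y,p[1]+s*x+c*y])
def kn(p,q):return W(p,-24+130*np.sin(q-1.3),55-130*np.cos(q-1.3))
def f(p):return np.concatenate([w*(W(p,x,y)-X[:2]) for x,y,X,w in obs]+[kn(p,p[3])-K[:2]])
o=least_squares(f,[600,-97,.49,.35]);p=o.x;print(p,o.fun.round(1))
s=monitor.sense()
for q in(p[3],.6,.85,1.1,1.3,1.33):
    k2=kn(p,q);psi=p[2]+q-1.3-np.pi/2+np.pi;print(round(q,2),k2.round(1),'psi',round(psi,3),'tool',totool(s,[*k2,115]).round(2),'az',round(-(psi-s['tcp_rot'][2])/np.radians(6),2))
np.save("p.npy",p)
E
```

```text
[550.1 -59.2 102. ]
[ 490.9 -176.2  145. ]
[595.4 -99.2 146. ]
[ 586.8 -149.3  100. ]
[ 5.96773001e+02 -9.77215621e+01  4.70714253e-01  3.57042903e-01] [ 0.7  0.7  0.4 -0.3 -2.4  0.1  0.  -1.3  0.4  0.8]
0.36 [ 491.3 -175.4] psi 1.099 tool [ 0.21 -0.01  2.06] az 0.12
0.6 [ 520.9 -186.2] psi 1.342 tool [0.27 0.62 2.06] az -2.2
0.85 [ 553.1 -189.6] psi 1.592 tool [0.5  1.22 2.06] az -4.59
1.1 [ 585.2 -184.9] psi 1.842 tool [0.87 1.76 2.05] az -6.97
1.3 [ 609.4 -175.4] psi 2.042 tool [1.25 2.11 2.05] az -8.88
1.33 [ 612.8 -173.6] psi 2.072 tool [1.31 2.15 2.05] az -9.17
```

>>> {"method": "drive_tool", "body": {"plan": [{"x": 0.2, "y": 0, "z": 0, "ax": 0, "ay": 0, "az": 0, "hand": 30}, {"x": 0.2, "y": 0, "z": 0.8, "ax": 0, "ay": 0, "az": 0, "hand": 30}, {"x": 0.2, "y": 0, "z": 1.5, "ax": 0, "ay": 0, "az": 0, "hand": 30}, {"x": 0.2, "y": 0, "z": 2.05, "ax": 0, "ay": 0, "az": 0, "hand": 26}, {"x": 0.2, "y": 0, "z": 2.05, "ax": 0, "ay": 0, "az": 0, "hand": 22}, {"x": 0.2, "y": 0, "z": 2.05, "ax": 0, "ay": 0, "az": 0, "hand": 22}]}}

```text
clock: 1.95
eef_pos: [491.9, -176.2, 115.8]
tcp_rot: [-3.141, 0.0, 1.109]
contact_force: [0.4, 0.5, -0.2]
opening: 0.258
grasp_force: 0.0
```

```bash
python3 - <<'E'
from h import *
import cv2
f=imaging.grab_frame("wrist")
cv2.imwrite("pics/f.png",cv2.resize(f[:,:,::-1],(512,384)))
s=monitor.sense();print(s['eef_pos'],s['tcp_rot'][2])
p=np.load("p.npy")
for q in(.36,.5,.6,.7,.8,.9,1.,1.1,1.2,1.3,1.33):
    c,sn=np.cos(p[2]),np.sin(p[2]);x,y=-24+130*np.sin(q-1.3),55-130*np.cos(q-1.3)
    k2=[p[0]+c*x-sn*y,p[1]+sn*x+c*y];psi=p[2]+q-1.3+np.pi/2;print(q,totool(s,[*k2,113]).round(2),'az',round(-(psi-s['tcp_rot'][2])/np.radians(6),2))
E
```

```text
[ 492.60492432 -176.39101526  116.59015573] 1.1096023760729945
0.36 [ 0.01 -0.02  0.07] az 0.08
0.5 [0.03 0.34 0.07] az -1.26
0.6 [0.08 0.59 0.07] az -2.21
0.7 [0.15 0.84 0.07] az -3.17
0.8 [0.25 1.08 0.07] az -4.12
0.9 [0.37 1.31 0.07] az -5.08
1.0 [0.51 1.53 0.07] az -6.03
1.1 [0.67 1.73 0.07] az -6.99
1.2 [0.86 1.92 0.07] az -7.94
1.3 [1.06 2.08 0.07] az -8.9
1.33 [1.12 2.13 0.07] az -9.19
```

View pics/f.png

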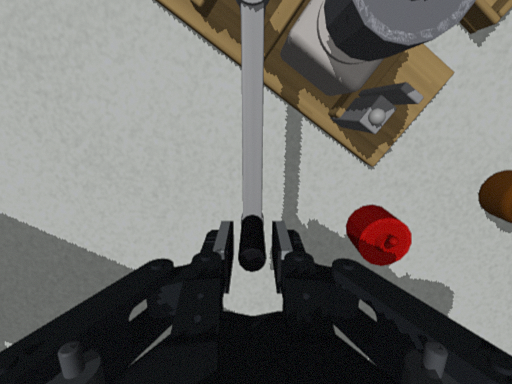

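The knob at (252,245) sits centred between the fingers. Now I sweep along the arc.

>>> {"method": "drive_tool", "body": {"plan": [{"x": 0.01, "y": 0.1, "z": 0, "ax": 0, "ay": 0, "az": -0.4, "hand": 22}, {"x": 0.03, "y": 0.34, "z": 0, "ax": 0, "ay": 0, "az": -1.26, "hand": 22}, {"x": 0.08, "y": 0.59, "z": 0, "ax": 0, "ay": 0, "az": -2.2, "hand": 22}, {"x": 0.15, "y": 0.84, "z": 0, "ax": 0, "ay": 0, "az": -3.2, "hand": 22}, {"x": 0.25, "y": 1.08, "z": 0, "ax": 0, "ay": 0, "az": -4.1, "hand": 22}, {"x": 0.37, "y": 1.31, "z": 0, "ax": 0, "ay": 0, "az": -5.1, "hand": 22}, {"x": 0.51, "y": 1.53, "z": 0, "ax": 0, "ay": 0, "az": -6.0, "hand": 22}, {"x": 0.59, "y": 1.63, "z": 0, "ax": 0, "ay": 0, "az": -6.5, "hand": 22}]}}

```text
clock: 2.8
eef_pos: [580.3, -186.2, 117.8]
tcp_rot: [3.138, 0.002, 1.794]
contact_force: [-0.1, 0.7, 0.4]
opening: 0.256
grasp_force: 0.2
```

```bash
python3 - <<'E'
from h import *
s=monitor.sense();print(s['eef_pos'],s['tcp_rot'][2],s['contact_force'])
p=np.load("p.npy")
for q in(1.05,1.1,1.15,1.2,1.25,1.3,1.35,1.4):
    c,sn=np.cos(p[2]),np.sin(p[2]);x,y=-24+130*np.sin(q-1.3),55-130*np.cos(q-1.3)
    k2=[p[0]+c*x-sn*y,p[1]+sn*x+c*y];psi=p[2]+q-1.3+np.pi/2;print(q,totool(s,[*k2,113]).round(2),'az',round(-(psi-s['tcp_rot'][2])/np.radians(6),2))
E
```

```text
[ 580.31610484 -186.15245889  117.84783067] 1.7944980379044086 [-0.08826697  0.65778487  0.43651414]
1.05 [ 0.   -0.03  0.1 ] az 0.03
1.1 [0.  0.1 0.1] az -0.45
1.15 [0.01 0.23 0.1 ] az -0.93
1.2 [0.03 0.36 0.1 ] az -1.4
1.25 [0.05 0.49 0.1 ] az -1.88
1.3 [0.08 0.61 0.1 ] az -2.36
1.35 [0.11 0.74 0.1 ] az -2.84
1.4 [0.16 0.86 0.1 ] az -3.31
```

>>> {"method": "drive_tool", "body": {"plan": [{"x": 0, "y": 0.15, "z": 0, "ax": 0, "ay": 0, "az": -0.6, "hand": 22}, {"x": 0.02, "y": 0.3, "z": 0, "ax": 0, "ay": 0, "az": -1.2, "hand": 22}, {"x": 0.04, "y": 0.42, "z": 0, "ax": 0, "ay": 0, "az": -1.6, "hand": 22}, {"x": 0.06, "y": 0.54, "z": 0, "ax": 0, "ay": 0, "az": -2.0, "hand": 22}, {"x": 0.07, "y": 0.62, "z": 0, "ax": 0, "ay": 0, "az": -2.4, "hand": 22}, {"x": 0.08, "y": 0.66, "z": 0, "ax": 0, "ay": 0, "az": -2.4, "hand": 22}]}}

```text
clock: 3.4
eef_pos: [610.7, -174.8, 117.6]
tcp_rot: [3.139, 0.002, 2.043]
contact_force: [-0.5, -0.2, 0.8]
opening: 0.261
grasp_force: 0.2
```

>>> {"method": "drive_tool", "body": {"plan": [{"x": 0.01, "y": 0.04, "z": 0, "ax": 0, "ay": 0, "az": 0, "hand": 22}, {"x": 0.01, "y": 0.07, "z": 0, "ax": 0, "ay": 0, "az": 0, "hand": 22}]}}

```text
clock: 3.6
eef_pos: [612.8, -172.4, 116.3]
tcp_rot: [3.141, 0.001, 2.041]
contact_force: [-0.7, -0.4, -0.3]
opening: 0.258
grasp_force: 0.0
```

>>> {"method": "drive_tool", "body": {"plan": [{"x": 0.01, "y": 0.04, "z": 0, "ax": 0, "ay": 0, "az": 0, "hand": 22}, {"x": 0.01, "y": 0.08, "z": 0, "ax": 0, "ay": 0, "az": 0, "hand": 22}, {"x": 0.01, "y": 0.08, "z": 0, "ax": 0, "ay": 0, "az": 0, "hand": 22}]}}

```text
clock: 3.9
eef_pos: [614.3, -171.1, 115.6]
tcp_rot: [-3.138, -0.0, 2.043]
contact_force: [-7.9, -5.8, 7.1]
opening: 0.258
grasp_force: 4.6
```

>>> {"method": "drive_tool", "body": {"plan": [{"x": 0.01, "y": 0.04, "z": 0, "ax": 0, "ay": 0, "az": 0, "hand": 22}, {"x": 0.01, "y": 0.06, "z": 0, "ax": 0, "ay": 0, "az": 0, "hand": 22}, {"x": 0.01, "y": 0.06, "z": 0, "ax": 0, "ay": 0, "az": 0, "hand": 22}]}}

```text
clock: 4.2
eef_pos: [614.6, -170.8, 115.5]
tcp_rot: [-3.134, -0.0, 2.043]
contact_force: [-15.0, -13.5, 10.0]
opening: 0.258
grasp_force: 10.1
```

```bash
python3 - <<'E'
from h import *
import cv2
f=imaging.grab_frame("wrist");g=imaging.grab_frame("scene")[170:290,110:270]
cv2.imwrite("pics/g.png",np.hstack([cv2.resize(f[:,:,::-1],(400,300)),cv2.resize(g[:,:,::-1],(400,300))]))
E
```

```text
(no output)
```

View pics/g.png

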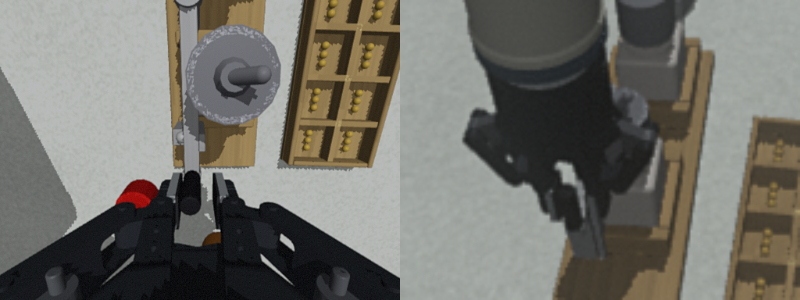

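The bar lies parallel to the rack over the shoulder, past the ball at (180,137), against a hard stop with about 20 N at knob (192,205). It is shut. I back off, rise and go above the cap.

>>> {"method": "drive_tool", "body": {"plan": [{"x": 0, "y": -0.1, "z": 0, "ax": 0, "ay": 0, "az": 0, "hand": 24}, {"x": 0, "y": -0.15, "z": 0, "ax": 0, "ay": 0, "az": 0, "hand": 30}, {"x": 0, "y": -0.15, "z": 0, "ax": 0, "ay": 0, "az": 0, "hand": 30}, {"x": 0, "y": -0.15, "z": -0.6, "ax": 0, "ay": 0, "az": 0, "hand": 30}, {"x": 0, "y": -0.15, "z": -1.3, "ax": 0, "ay": 0, "az": 0, "hand": 30}, {"x": 0, "y": -0.15, "z": -2.0, "ax": 0, "ay": 0, "az": 0, "hand": 40}, {"x": 0, "y": -0.15, "z": -2.0, "ax": 0, "ay": 0, "az": 0, "hand": 64}]}}

```text
clock: 5.0
eef_pos: [614.6, -172.1, 220.8]
tcp_rot: [3.135, 0.006, 2.043]
contact_force: [0.2, 0.3, 1.0]
opening: 0.622
grasp_force: 0.0
```

```bash
python3 - <<'E'
from h import *
import cv2
i=imaging.camera_info("wrist");f=imaging.grab_frame("wrist")
cv2.imwrite("pics/i.png",cv2.resize(f[:,:,::-1],(800,600),interpolation=cv2.INTER_CUBIC))
s=monitor.sense();print(s['eef_pos'],s['tcp_rot'],s['qpos'][5],totool(s,[597,-98,200]))
for X in([597,-98,146],[601,-98,146]):print(w2px(i,X)/.64)
E
```

```text
[ 613.3067901  -171.75763712  218.16392472] [3.13752105 0.00340809 2.04277543] -0.7476677056342251 [1.46338184 0.37873662 0.3598383 ]
[431.890564   163.32167817]
[438.98145029 167.1531293 ]
```

View pics/i.png

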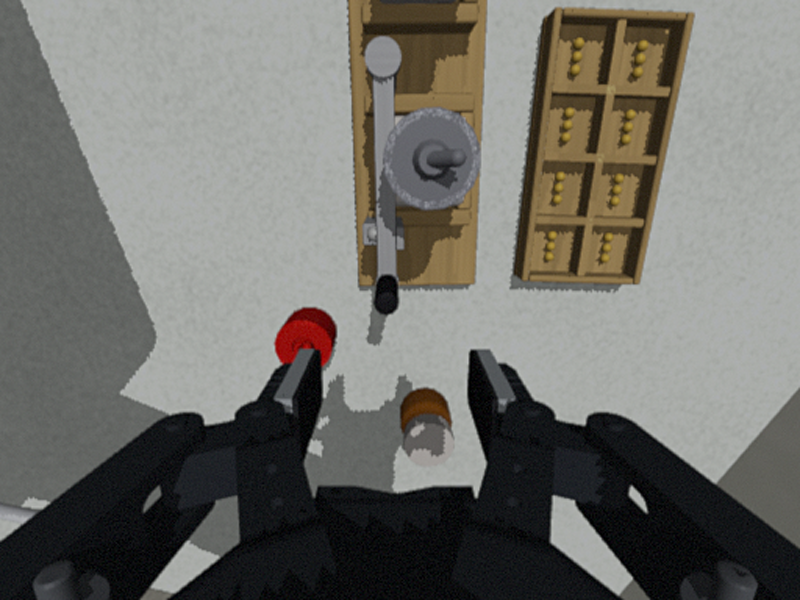

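The bar stays shut, with the knob at (387,300). The cap's skirt top is centred at (433,160), matching the estimate (597,-97). I move over it and descend.

>>> {"method": "drive_tool", "body": {"plan": [{"x": 0.5, "y": 0.1, "z": 0, "ax": 0, "ay": 0, "az": 1.4, "hand": 66}, {"x": 1.0, "y": 0.25, "z": 0, "ax": 0, "ay": 0, "az": 2.8, "hand": 66}, {"x": 1.48, "y": 0.38, "z": 0, "ax": 0, "ay": 0, "az": 4.2, "hand": 66}, {"x": 1.48, "y": 0.38, "z": 0, "ax": 0, "ay": 0, "az": 5.6, "hand": 66}, {"x": 1.48, "y": 0.38, "z": 0.4, "ax": 0, "ay": 0, "az": 6, "hand": 66}, {"x": 1.48, "y": 0.38, "z": 0.9, "ax": 0, "ay": 0, "az": 6, "hand": 66}, {"x": 1.48, "y": 0.38, "z": 0.9, "ax": 0, "ay": 0, "az": 6, "hand": 66}]}}

```text
clock: 5.75
eef_pos: [592.0, -96.3, 166.3]
tcp_rot: [-3.134, -0.0, 1.415]
contact_force: [-0.5, 0.0, -0.6]
opening: 0.771
grasp_force: 0.0
```

```bash
python3 - <<'E'
from h import *
s=monitor.sense();print(s['eef_pos'],s['tcp_rot'],s['qpos'][5],s['opening'],totool(s,[597,-97,112]))
E
```

```text
[591.95732555 -96.2951117  166.25424555] [-3.13444059e+00 -2.15520527e-04  1.41464439e+00] -0.007800582986575884 0.7710769651734232 [0.00152445 0.1095768  1.0843293 ]
```

>>> {"method": "drive_tool", "body": {"plan": [{"x": 0, "y": 0.1, "z": 0, "ax": 0, "ay": 0, "az": 0, "hand": 66}, {"x": 0, "y": 0.1, "z": 0.4, "ax": 0, "ay": 0, "az": 0, "hand": 66}, {"x": 0, "y": 0.1, "z": 0.8, "ax": 0, "ay": 0, "az": 0, "hand": 66}, {"x": 0, "y": 0.1, "z": 1.05, "ax": 0, "ay": 0, "az": 0, "hand": 66}, {"x": 0, "y": 0.1, "z": 1.05, "ax": 0, "ay": 0, "az": 0, "hand": 66}, {"x": 0, "y": 0.1, "z": 1.05, "ax": 0, "ay": 0, "az": 0, "hand": 66}]}}

```text
clock: 6.35
eef_pos: [600.3, -98.0, 118.6]
tcp_rot: [3.141, -0.0, 1.414]
contact_force: [0.3, 0.0, 1.1]
opening: 0.768
grasp_force: 0.0
```

>>> {"method": "drive_tool", "body": {"plan": [{"x": 0, "y": 0, "z": 0, "ax": 0, "ay": 0, "az": 0, "hand": 56}, {"x": 0, "y": 0, "z": 0, "ax": 0, "ay": 0, "az": 0, "hand": 50}, {"x": 0, "y": 0, "z": 0, "ax": 0, "ay": 0, "az": 0, "hand": 46}, {"x": 0, "y": 0, "z": 0, "ax": 0, "ay": 0, "az": 0, "hand": 40}, {"x": 0, "y": 0, "z": 0, "ax": 0, "ay": 0, "az": 0, "hand": 40}, {"x": 0, "y": 0, "z": 0, "ax": 0, "ay": 0, "az": 0, "hand": 40}, {"x": 0, "y": 0, "z": 0, "ax": 0, "ay": 0, "az": 0, "hand": 40}], "grip_force": 40}}

```text
clock: 7.05
eef_pos: [598.5, -97.7, 119.1]
tcp_rot: [-3.139, -0.0, 1.414]
contact_force: [-7.8, 1.7, 8.4]
opening: 0.558
grasp_force: 40.4
```

```bash
python3 - <<'E'
from h import *
s=monitor.sense();print(s['clock'],s['eef_pos'],s['tcp_rot'],s['qpos'][5],s['opening']*85,s['contact_force'],s['wrist_torque'],s['grasp_force'])
E
```

```text
7.05 [598.45966698 -97.6711349  119.06994047] [-3.13946509e+00 -1.35891995e-04  1.41410534e+00] -0.007718083108530643 47.436367911739474 [-7.83305971  1.7181162   8.378597  ] [ 0.26824164  1.40094274 -0.03876224] 40.40385391563177
```

The cap is gripped, with 47 mm opening and 40 N. I test one way in small steps.

>>> {"method": "drive_tool", "body": {"plan": [{"x": 0, "y": -0.02, "z": 0, "ax": 0, "ay": 0, "az": 0.7, "hand": 40}, {"x": 0, "y": -0.02, "z": 0, "ax": 0, "ay": 0, "az": 1.4, "hand": 40}, {"x": 0, "y": -0.02, "z": 0, "ax": 0, "ay": 0, "az": 2.1, "hand": 40}, {"x": 0, "y": -0.02, "z": 0, "ax": 0, "ay": 0, "az": 2.8, "hand": 40}, {"x": 0, "y": -0.02, "z": 0, "ax": 0, "ay": 0, "az": 2.8, "hand": 40}]}}

```text
clock: 7.55
eef_pos: [598.1, -98.4, 119.1]
tcp_rot: [-3.141, 0.001, 1.119]
contact_force: [-6.3, -2.3, 7.1]
opening: 0.55
grasp_force: 40.7
```

```bash
python3 - <<'E'
from h import *
s=monitor.sense();print(s['clock'],s['eef_pos'],s['tcp_rot'],s['qpos'][5],s['opening']*85,s['contact_force'],s['wrist_torque'],s['joint_efforts'][5])
E
```

```text
7.55 [598.05482867 -98.3741861  119.07933978] [-3.14123633e+00  1.15066473e-03  1.11869483e+00] 0.28791742439736373 46.760867652684546 [-6.28997745 -2.33372755  7.09112626] [-0.31797622  0.93084558  0.02504054] 0.9466306865215302
```

```bash
python3 - <<'E'
from h import *
np.save("w0.npy",imaging.grab_frame("wrist"))
E
```

>>> {"method": "drive_tool", "body": {"plan": [{"x": 0, "y": 0, "z": 0, "ax": 0, "ay": 0, "az": 0.7, "hand": 40}, {"x": 0, "y": 0, "z": 0, "ax": 0, "ay": 0, "az": 1.4, "hand": 40}, {"x": 0, "y": 0, "z": 0, "ax": 0, "ay": 0, "az": 1.4, "hand": 40}, {"x": 0, "y": 0, "z": 0, "ax": 0, "ay": 0, "az": 1.4, "hand": 40}]}}

```text
clock: 8.0
eef_pos: [598.1, -98.2, 119.1]
tcp_rot: [-3.141, 0.001, 0.974]
contact_force: [-6.8, -2.1, 7.1]
opening: 0.555
grasp_force: 40.7
```

```bash
python3 - <<'E'
from h import *
import cv2
f=imaging.grab_frame("wrist");g=np.load("w0.npy");np.save("w1.npy",f)
s=monitor.sense();print(s['clock'],s['tcp_rot'],s['opening']*85,s['contact_force'],s['wrist_torque'],s['joint_efforts'][5])
cv2.imwrite("pics/j.png",np.hstack([cv2.resize(a[100:340,120:390,::-1],(400,356),interpolation=cv2.INTER_CUBIC) for a in(g,f)]))
E
```

```text
8.05 [-3.14135982e+00  9.22587474e-04  9.74469925e-01] 47.282782101952236 [-5.1200456  -2.96550361  6.537493  ] [-0.24987192  0.89901513  0.00140495] 0.012940209999214858
```

View pics/j.png

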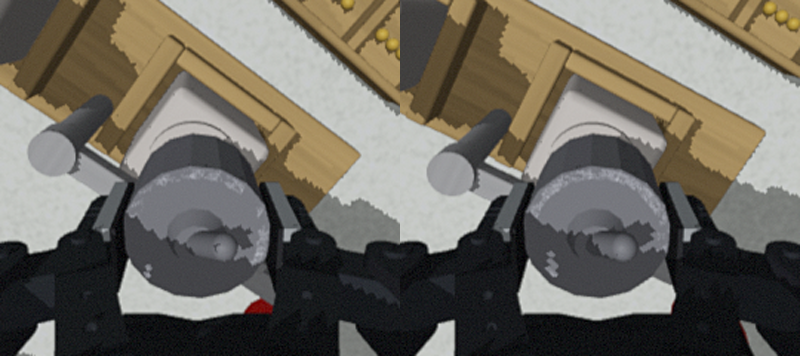

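The nozzle tip stays at the same spot relative to the fingers, (220,245) against (222,245). The torque is near zero past 25°, so clockwise (reversed thread) looks like the loosening way. I turn on to about 80° in total.

>>> {"method": "drive_tool", "body": {"plan": [{"x": 0, "y": 0, "z": 0, "ax": 0, "ay": 0, "az": 1.2, "hand": 40}, {"x": 0, "y": 0, "z": 0, "ax": 0, "ay": 0, "az": 2.4, "hand": 40}, {"x": 0, "y": 0, "z": 0, "ax": 0, "ay": 0, "az": 3.6, "hand": 40}, {"x": 0, "y": 0, "z": 0, "ax": 0, "ay": 0, "az": 4.8, "hand": 40}, {"x": 0, "y": 0, "z": 0, "ax": 0, "ay": 0, "az": 6, "hand": 40}, {"x": 0, "y": 0, "z": 0, "ax": 0, "ay": 0, "az": 7.2, "hand": 40}, {"x": 0, "y": 0, "z": 0, "ax": 0, "ay": 0, "az": 8.4, "hand": 40}, {"x": 0, "y": 0, "z": 0, "ax": 0, "ay": 0, "az": 9.2, "hand": 40}]}}

```text
clock: 8.85
eef_pos: [597.4, -97.4, 119.1]
tcp_rot: [-3.141, 0.002, 0.006]
contact_force: [-7.1, 2.7, 9.5]
opening: 0.556
grasp_force: 40.8
```

```bash
python3 - <<'E'
from h import *
s=monitor.sense();print(s['clock'],s['eef_pos'],s['tcp_rot'],s['opening']*85,s['contact_force'],s['wrist_torque'],s['joint_efforts'][5])
E
```

```text
8.85 [597.44656668 -97.42936663 119.06674182] [-3.14092755e+00  2.06346223e-03  6.06155991e-03] 47.237117272187824 [-7.10121616  2.66541982  9.47650415] [0.48859325 1.32506832 0.11423815] -0.745006687939167
```

>>> {"method": "drive_tool", "body": {"plan": [{"x": 0, "y": 0, "z": -0.03, "ax": 0, "ay": 0, "az": 0, "hand": 40}, {"x": 0, "y": 0, "z": -0.07, "ax": 0, "ay": 0, "az": 0, "hand": 40}, {"x": 0, "y": 0, "z": -0.07, "ax": 0, "ay": 0, "az": 0, "hand": 40}]}}

```text
clock: 9.15
eef_pos: [597.7, -97.3, 121.5]
tcp_rot: [-3.141, 0.002, 0.012]
contact_force: [-4.4, 3.1, 1.3]
opening: 0.556
grasp_force: 42.1
```

>>> {"method": "drive_tool", "body": {"plan": [{"x": 0, "y": 0, "z": -0.04, "ax": 0, "ay": 0, "az": 0, "hand": 40}, {"x": 0, "y": 0, "z": -0.08, "ax": 0, "ay": 0, "az": 0, "hand": 40}, {"x": 0, "y": 0, "z": -0.08, "ax": 0, "ay": 0, "az": 0, "hand": 40}]}}

```text
clock: 9.45
eef_pos: [597.6, -97.2, 125.3]
tcp_rot: [-3.141, 0.002, 0.012]
contact_force: [-5.3, 3.5, -0.7]
opening: 0.552
grasp_force: 42.0
```

Free: it has risen 6 mm without pull. I lift it off.

>>> {"method": "drive_tool", "body": {"plan": [{"x": 0, "y": 0, "z": -0.2, "ax": 0, "ay": 0, "az": 0, "hand": 40}, {"x": 0, "y": 0, "z": -0.4, "ax": 0, "ay": 0, "az": 0, "hand": 40}, {"x": 0, "y": 0, "z": -0.6, "ax": 0, "ay": 0, "az": 0, "hand": 40}, {"x": 0, "y": 0, "z": -0.8, "ax": 0, "ay": 0, "az": 0, "hand": 40}, {"x": 0, "y": 0, "z": -1.0, "ax": 0, "ay": 0, "az": 0, "hand": 40}, {"x": 0, "y": 0, "z": -1.2, "ax": 0, "ay": 0, "az": 0, "hand": 40}, {"x": 0, "y": 0, "z": -1.3, "ax": 0, "ay": 0, "az": 0, "hand": 40}, {"x": 0, "y": 0, "z": -1.3, "ax": 0, "ay": 0, "az": 0, "hand": 40}]}}

```text
clock: 10.25
eef_pos: [599.2, -97.9, 191.5]
tcp_rot: [3.141, -0.002, 0.011]
contact_force: [0.0, -0.2, -0.0]
opening: 0.554
grasp_force: 42.2
```

>>> {"method": "drive_tool", "body": {"plan": [{"x": 0, "y": 0, "z": 0, "ax": 0, "ay": 0, "az": 0, "hand": 40}, {"x": 0, "y": 0, "z": 0, "ax": 0, "ay": 0, "az": 0, "hand": 40}, {"x": 0, "y": 0, "z": 0, "ax": 0, "ay": 0, "az": 0, "hand": 40}, {"x": 0, "y": 0, "z": 0, "ax": 0, "ay": 0, "az": 0, "hand": 40}, {"x": 0, "y": 0, "z": 0, "ax": 0, "ay": 0, "az": 0, "hand": 40}, {"x": 0, "y": 0, "z": 0, "ax": 0, "ay": 0, "az": 0, "hand": 40}]}}

```text
clock: 10.85
eef_pos: [598.7, -97.8, 190.3]
tcp_rot: [-3.142, 0.0, 0.011]
contact_force: [-0.3, 1.8, -0.1]
opening: 0.558
grasp_force: 42.2
```

```bash
python3 - <<'E'
from h import *
import cv2
f=imaging.grab_frame("wrist");g=imaging.grab_frame("scene")[120:300,100:300]
cv2.imwrite("pics/k.png",np.hstack([cv2.resize(f[:,:,::-1],(400,300)),cv2.resize(g[:,:,::-1],(400,300),interpolation=cv2.INTER_CUBIC)]))
E
```

```text
(no output)
```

View pics/k.png

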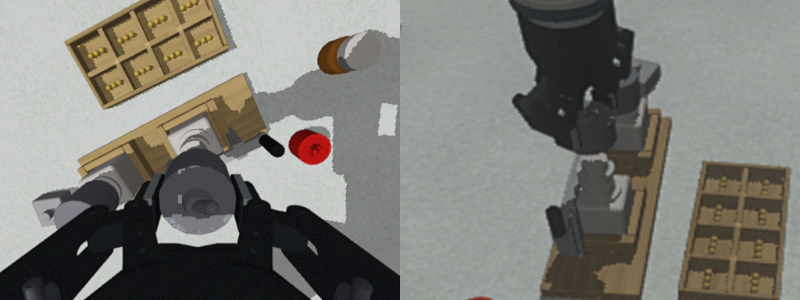

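The left half shows the cap (197,205) upright between the fingers with its nozzle up. The right half shows the bare neck (597,170) below it, with the keeper shut at (565,230). Tray and jar are in place. Handing in.

```bash
python3 - <<'E'
from rig import r
print(r.sign_off())
E
```

```text
the job is handed in; nothing more can be done
None
```

The job is handed in: the keeper is shut in its catch, and the cap (reversed thread, loosened clockwise) is off and held nozzle-up about 70 mm above its seat; the tray and jar look undisturbed, I did not recheck the weight, and sign-off returned no verdict.

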